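# Make room in the locked spice rack and add a jar

## Task

The spice jar standing out on the worktop belongs in the small wooden rack, between the steel divider and the jar at the rack's right-hand end (left and right as seen from the side with the catch and handle). Pull the divider's catch out to unlock it, slide the divider by its handle all the way to the left so that it pushes the two things beyond it along, then set the jar upright on the rack floor in the space this frees, without dropping it. Keep everything in the row upright and do not disturb the garlic.

Things in the scene. Friction and masses are not known exactly. Their poses are not given: they have to be found in the camera images.
- rack: fixed wooden spice rack, one straight row. Origin on the worktop, mid row width; z up, -x the front, +y left along the row; yaw 35 to 53 degrees. Channel inside: x -24 to 24 mm, y -101 to 100, floor 6 mm up; rails 36 mm high, end walls 60 mm high, all 6 thick. Plinth in front: x -102 to -30, y -143 to 106, 24 mm high, with catch and divider strip on it (strip top 38 mm).
- slot (a point): point on the rack floor, in the rack's frame x 0, y -25, z 6 mm: the middle of the space that is free once the divider is fully to the left (50 to 60 mm wide along the row, between the end jar and the divider blade). Axes as the rack's.
- catch (a joint): steel bolt that locks the divider: 0 = in, its tongue in the notch of the divider's strip; grows to 0.020 m (stop) as it is pulled straight out to the front (rack -x); starts at 0 to 0.003. The divider is free from 0.013 on. Friction about 1.5 N; stays where it is left, no spring.
- catch_tab (a point): point in the upright steel tab on the bolt, 15 mm below its top; moves with the bolt. Rack frame: x -69, y -115, z 80 mm when in. Tab: 14 mm along rack x, 12 along y, free from 36 to 95 mm above the worktop. It is the right-hand one of the two steel posts on the plinth, 71 mm right of the divider handle. Bolt guides beside it, top 35 mm.
- divider (a joint): sliding divider: 0 = right (start), grows to 0.050 m (stop) as it slides left (rack +y). With the catch in it is locked (play under 3 mm). Friction about 2 N, no spring; pushing the two things beyond it along adds about 2 N.
- divider_handle (a point): point in the divider's upright handle, a steel post 14 x 14 mm on the plinth, top 100 mm above the worktop, free down to 60 mm. Rack frame: x -50, y -44 mm + joint value, z 85; moves with the divider. The blade in the channel is at the handle's y, 8 mm thick along the row, 42 mm wide, top 81 mm, joined to the handle by an arm whose top is at 48 mm.
- loose_jar: the jar to be added: round spice jar with dark cap, diameter 41 mm, height 105 mm, about 0.11 kg, standing upright on the worktop right of the rack. Origin: centre of its underside, z along its axis.
- end_jar: spice jar of the same form (diameter 41, height 105 mm) in the row between the right end wall and the divider; origin at the centre of its underside. It stays there.
- shaker: white shaker with grey domed top, 44 x 44 x 90 mm, in the row to the left of the divider; it or the left jar is the nearer one to the divider. Origin at the centre of its underside. It may lean by up to 0.04 rad from the start.
- left_jar: spice jar (diameter 41, height 105 mm) in the row to the left of the divider. Origin at the centre of its underside. Between and beyond these two there are loose gaps, about 55 mm altogether.
- garlic: bulb of garlic, about 58 mm wide and high, on the worktop right of the rack, at least 120 mm from the loose jar; leave it alone. Origin under its centre.
There are look-alikes about, which are no part of the job. What is shaped like the end_jar but turquoise is not meant. Leave any turquoise look-alike of the loose_jar alone.

How it is judged:
On the way, in this order (a step that is already met when the one before it is completed fails the run):
1. the catch is pulled out and frees the divider (value of joint catch above 0.013 m), for 0.1 s.
2. the divider is slid to the left (value of joint divider above 0.044 m), for 0.1 s.
3. the loose jar stands in the freed space (horizontal distance between loose_jar and slot below 0.016 m and z of loose_jar in the frame of rack below 0.01 m), for 0.1 s.
At the end, for the whole second after the job is handed in: Divider within 6 mm of its left stop; loose jar at rest on the rack floor within 16 mm of the middle of the freed space; end jar still right of it, shaker and left jar still left of the divider, all in the row and upright within 0.15 rad (all of step 3 and value of joint divider above 0.044 m and angle between each of loose_jar, end_jar, shaker, left_jar's own z axis and vertical below 0.15 rad and linear speed of loose_jar below 0.02 m/s and y of end_jar in the frame of rack below -0.06 m and y of each of shaker, left_jar in the frame of rack above 0.02 m and horizontal distance between each of shaker, left_jar, end_jar and rack below 0.105 m); the robot touches nothing.
It fails at once if a thing in the row is tipped by more than 0.4 rad (angle between any of end_jar, shaker, left_jar's own z axis and vertical above 0.4 rad).
It fails at once if the loose jar is let go more than 25 mm above the rack floor (horizontal distance between loose_jar and slot below 0.04 m and z of loose_jar in the frame of rack above 0.031 m and contact force between the fingers and loose_jar below 0.05 N).
It fails at once if the garlic is moved by more than 30 mm (distance of garlic from where it was at the start of the episode above 0.03 m).
It also fails if it takes over 51 s, if anything falls off the work surface, if the arm or the gripper's body presses on something with over 40 N, if the wrist force passes 120 N, or if a joint passes its speed limit or range.

## Robot

A 6-joint arm with a two-finger parallel gripper is mounted at the origin on a cart in front of the work surface, level with it; the furniture and walls round the work are solid. World frame = base frame: x ahead of the robot, y to its left, z up, the work surface at z = 0. Lengths are in m, angles in rad, forces in N, time in s.
With the tool pointing down it reaches from about 0.35 to 0.975 m from the base axis. Payload 4.9 kg.
Tool frame: the origin (TCP) lies midway between the tips of the shut fingers; the grasp point (between the pads) lies 19 mm behind it; z points along the fingers, y is the line along which they close (so a half turn about z gives the same grasp; the last joint's range is limited). The gripper opens to 85 mm and grips with 20 to 120 N. Pads are 22 mm wide; open, the fingers measure 114 mm over their backs; the gripper's body (76 mm by 85 mm) begins 54 mm behind the grasp point. The pads swing forward as they close: fully open they stand 13 mm farther back than shut.
Start: joints at [-1.444, 0.053, 1.613, -0, 1.476, -0.119], TCP at [0.152, -0.606, 0.231] pointing down, gripper open.
Joint ranges: [-3.01, 3.01], [-1.01, 2.22], [0.06, 2.58], [-1.02, 4.17], [0.09, 2.62], [-3.14, 3.14]. Speed limits (rad/s): [2.57, 2.57, 3.14, 3.14, 3.14, 3.14].

## Interface

Orientations are given as a rotation vector (axis times angle).
In Python, from station import ctrl, optics, job gives the robot as it stands.
- The arm moves only by the shell command python3 -m jog 'ROWS' [OPENING] [FORCE]. ROWS is JSON, a list of rows, each a list of 2 entries, a list of its own where there are three numbers: the shift along the tool's x, y, z in m, then the turn, a rotation vector about the tool's x, y, z in rad. A call has 1 to 5 rows; each row is the pose to reach, as a shift and turn from the pose commanded when the call began, along the tool's axes at that moment; what a row does not reach only later rows make up. A row lasts 1/10 s, in which the tool goes at most 50 mm and 8.59 degrees, less where a joint would pass 70% of its speed; a pose out of reach is approached as far as the arm can. A call with a gripper value outside its range is refused whole. OPENING is the opening, from 0 (shut) to 1 (fully open), set as the call begins (- or left out, the last holds). The fingers move at their own pace and stop on an object; FORCE is the grip in N (left out, the last holds). Time passes only in rows, so rows that repeat a pose let the fingers close. It gives the time, the measured TCP pose, the force, the opening and the grip force at its end, in the units of the state.
- ctrl.get_obs(): the state, without advancing time (a new reading comes with each control period).
- optics.get_image(name): name is "scene" or "top" or "wrist"; returns a dict with "image" (384x512x3 uint8, blue, green, red), "fx", "fy", "cx", "cy" (pixels), "rvec" (rotation vector, rad) and "tvec" (3), from world to camera coordinates, as OpenCV has them; the wrist camera has in their place "mount" (4x4, takes a point from camera to tool coordinates, whose origin is the TCP and whose axes are the flange's). Camera axes: x right, y down, z forward; pixel columns grow to the right and rows downward; lengths in m; the calibration is good to about 2 mm. The wrist camera is an equidistant fisheye: a pixel r from the principal point sees the ray r / f radians off the axis. A picture is of the moment at which its call begins: read the wrist's pose just before it. There is no depth.
- job.finish_job(): hands the job in; it is judged then, once.
The state is a dict: "t": time; "q": joint angles; "dq": joint speeds; "effort": joint torques, N m; "tool_pos": TCP position; "tool_rot": TCP orientation; "contact_force": force on the tool from outside, world axes, zero at the start; "wrist_torque": the same for the moment, N m; "opening": finger opening in m; "grip_force": force on a finger pad.
Only numpy, scipy, OpenCV 4.12 (cv2) and the standard library are available. Lean on these libraries where they do the work, as an engineer would, in place of code of your own. Each camera call takes 0.05 s, during which the arm holds its last target. There are 200 camera calls.

## Working session

There is one attempt and no reset: what is moved stays moved. The work goes in short steps, Python scripts to look and compute and a shell command to move; the robot and the scene stay as the last step left them, time stands still between calls to the robot, and variables do not carry over. Pictures are saved under pics/ and viewed, at most 11 in all, crops included, and the job is handed in when it is done.

```bash
mkdir -p pics; ls
cat > h.py <<'E'
import numpy as np, cv2
from scipy.spatial.transform import Rotation as R
from station import ctrl, optics, job
def ray(im,u,v):
    K=np.array([[im['fx'],0,im['cx']],[0,im['fy'],im['cy']],[0,0,1]])
    Rm=cv2.Rodrigues(np.array(im['rvec'],float))[0]; t=np.array(im['tvec'],float).ravel()
    d=Rm.T@np.linalg.solve(K,[u,v,1]); return -Rm.T@t, d/np.linalg.norm(d)
def onplane(im,u,v,z):
    c,d=ray(im,u,v); return c+d*(z-c[2])/d[2]
def proj(im,P):
    K=np.array([[im['fx'],0,im['cx']],[0,im['fy'],im['cy']],[0,0,1]])
    return cv2.projectPoints(np.array(P,float).reshape(-1,1,3),np.array(im['rvec'],float),np.array(im['tvec'],float),K,None)[0].reshape(-1,2)
def wray(im,obs,u,v):
    x,y=(u-im['cx'])/im['fx'],(v-im['cy'])/im['fy']; r=np.hypot(x,y)
    d=np.array([np.sin(r)*x/max(r,1e-9),np.sin(r)*y/max(r,1e-9),np.cos(r)])
    M=np.array(im['mount']); Rt=R.from_rotvec(obs['tool_rot']).as_matrix()
    return Rt@M[:3,3]+np.array(obs['tool_pos']), Rt@M[:3,:3]@d
def meet(rays):
    A=0;b=0
    for c,d in rays:
        P=np.eye(3)-np.outer(d,d); A=A+P; b=b+P@c
    x=np.linalg.solve(A,b); return x,[np.linalg.norm((np.eye(3)-np.outer(d,d))@(x-c)) for c,d in rays]
E
cat > a.py <<'E'
from h import *
import pickle
o=ctrl.get_obs(); print(o['tool_pos'],o['tool_rot'],o['t'])
D={}
for n in ['scene','top','wrist']:
    D[n]=optics.get_image(n); cv2.imwrite(f'pics/{n}0.png',D[n]['image'])
D['o']=o
pickle.dump(D,open('d0.pkl','wb'))
a=cv2.resize(D['scene']['image'],(800,600));cv2.imwrite('pics/s0.png',a)
a=cv2.resize(D['top']['image'],(800,600));cv2.imwrite('pics/t0.png',a)
E
python3 a.py
```

```text
pics
[ 0.15199863 -0.60558739  0.23005315] [-3.11582435e+00 -3.84851638e-01  1.37789556e-05] 0.0
```

View pics/s0.png

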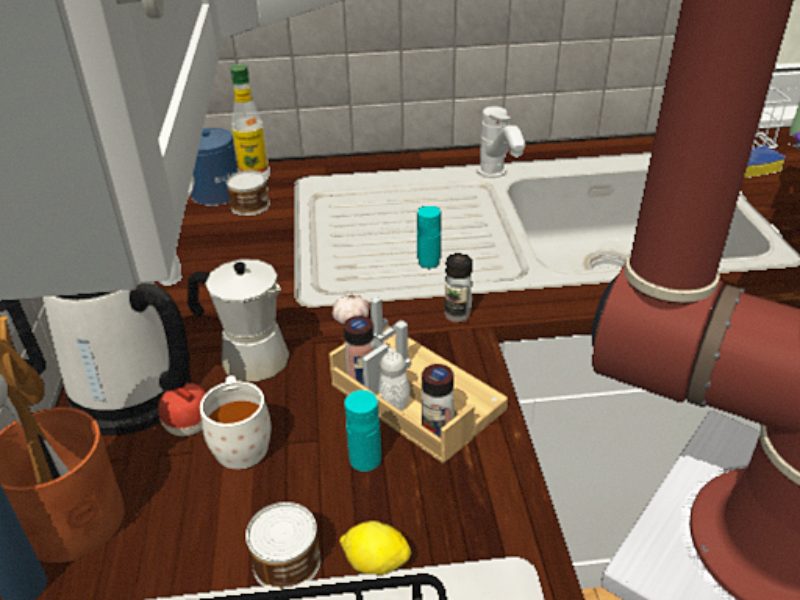

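View pics/t0.png

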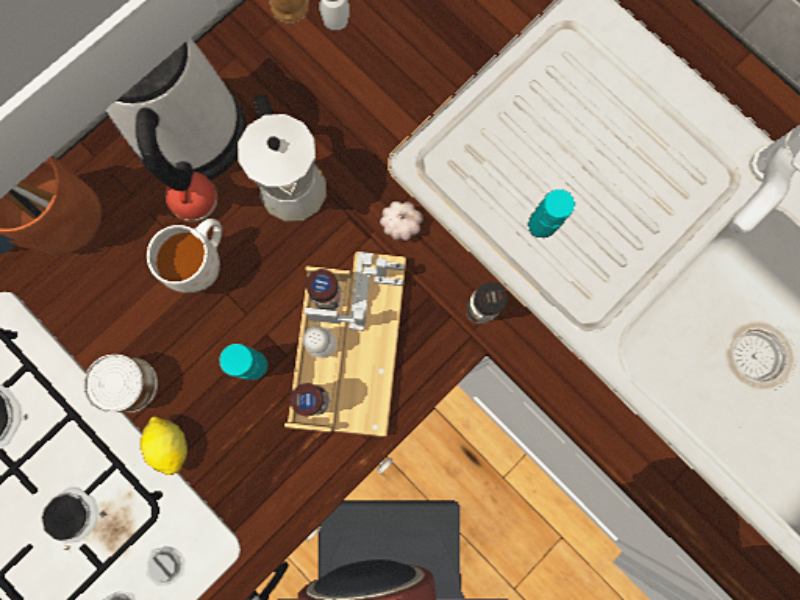

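Run:
```python
import cv2
a=cv2.imread('pics/top0.png')[150:285,175:330]; cv2.imwrite('pics/tc.png',cv2.resize(a,None,fx=4.4,fy=4.4,interpolation=cv2.INTER_CUBIC)); 
a=cv2.imread('pics/scene0.png')[155:300,205:335]; cv2.imwrite('pics/sc.png',cv2.resize(a,None,fx=4,fy=4,interpolation=cv2.INTER_CUBIC))
```

```text
(no output)
```

View pics/tc.png

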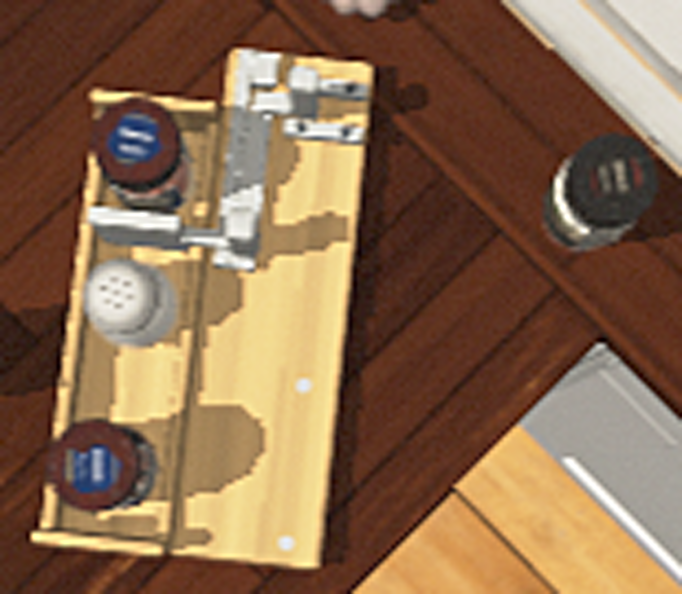

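View pics/sc.png

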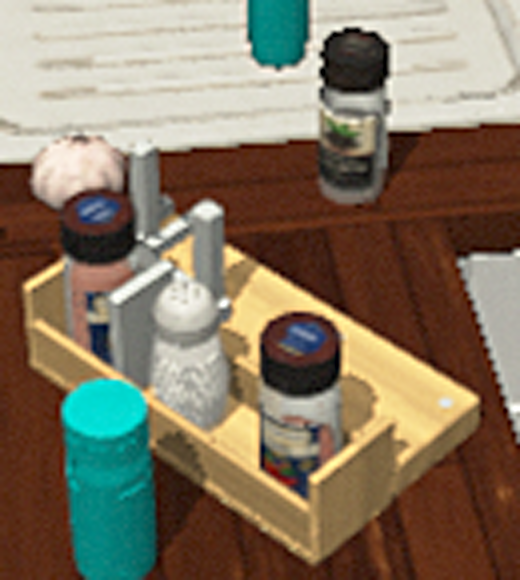

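```bash
cat > b.py <<'E'
from h import *
import pickle
D=pickle.load(open('d0.pkl','rb')); T=D['top'];S=D['scene']
t=lambda u,v:(175+(u-1.7)/4.4,150+(v-1.7)/4.4)
s=lambda u,v:(205+(u-1.5)/4,155+(v-1.5)/4)
A=onplane(T,*t(374,64),.024);B=onplane(T,*t(321,568),.024)
print('front corners',A,B,np.linalg.norm(A-B))
# other points: right end wall outer back top z=.06, left
C=onplane(T,*t(92,92),.06);E=onplane(T,*t(33,538),.06);print('back walls',C,E,np.linalg.norm(C-E))
e=(B-A)[:2]+(E-C)[:2]; e/=np.linalg.norm(e); print('y axis',e,'yaw',np.degrees(np.arctan2(-e[0],e[1])))
ey=e;ex=np.array([e[1],-e[0]])
o1=(A+B)[:2]/2+.102*ex-(-.0185)*ey
o2=(C+E)[:2]/2-.030*ex+.0005*ey   # back wall outer
print('origin est',o1,o2)
for n,a,b in [('jarcap',(622,177),(357,42)),('handle',(240,202),(207,210)),('tab',(305,75),(145,152))]:
    x,r=meet([ray(T,*t(*a)),ray(S,*s(*b))]);o=o1
    print(n,x,np.round(r,4),'rack',(x[:2]-o)@ex,(x[:2]-o)@ey)
E
python3 b.py
python3 - <<'E'
import sys;sys.path.insert(0,'.')
from h import *
import pickle
D=pickle.load(open('d0.pkl','rb'));print(ray(D['top'],256,192),ray(D['scene'],256,192)); print(D['wrist']['mount'],D['wrist']['fx'])
E
```

```text
front corners [ 0.61270825 -0.01550181  0.024     ] [0.36697898 0.00890115 0.024     ] 0.24693800335057822
back walls [0.58913587 0.11944548 0.06      ] [0.38119492 0.14020332 0.06      ] 0.20897446255605964
y axis [-0.99508187  0.09905587] yaw 84.31519414481285
origin est [0.4815383  0.10003055] [0.48169618 0.10002147]
jarcap [ 0.54312679 -0.12349672  0.10695078] [0.0012 0.0012] rack -0.21632724063880346 -0.08342728095548427
handle [0.52810244 0.04505395 0.09594546] [0.0035 0.0035] rack -0.05009376928811563 -0.05178088670877492
tab [0.59092177 0.017868   0.08949209] [0.0007 0.0007] rack -0.07092338868199717 -0.11698418965359678
(array([0.40123725, 0.01174016, 0.9079047 ]), array([ 0.1668145 , -0.02187178, -0.98574568])) (array([4.18177718e-05, 6.81404051e-01, 7.54281179e-01]), array([ 0.50871264, -0.61827913, -0.59911799]))
[[-1.69386424e-04 -9.57985985e-01 -2.86814965e-01  7.27778593e-02]
 [ 9.99999985e-01 -1.72290926e-04 -1.51112396e-05  1.62530431e-04]
 [-3.49392601e-05 -2.86814963e-01  9.57986000e-01 -1.42918232e-01]
 [ 0.00000000e+00  0.00000000e+00  0.00000000e+00  1.00000000e+00]] 297.3186396354542
```

```bash
cat >> h.py <<'E'
O=np.array([.4815,.1000]); YAW=np.radians(84.315)
def rk(x,y,o=None):
    c,s=np.cos(YAW),np.sin(YAW); return (O if o is None else o)+np.array([c*x-s*y,s*x+c*y])
def torack(p):
    c,s=np.cos(YAW),np.sin(YAW); d=np.array(p)[:2]-O; return np.array([c*d[0]+s*d[1],-s*d[0]+c*d[1]])
def go(xy,z,txdeg):
    o=ctrl.get_obs(); Rc=R.from_rotvec(o['tool_rot']); a=np.radians(txdeg)
    Rt=R.from_matrix(np.array([[np.cos(a),np.sin(a),0],[np.sin(a),-np.cos(a),0],[0,0,-1]]))
    print('shift',np.round(Rc.inv().apply(np.array([*xy,z])-o['tool_pos']),4),'turn',np.round((Rc.inv()*Rt).as_rotvec(),3),'t',o['t'])
E
python3 -c "
from h import *
p=rk(-.07,-.09);print(p);go(p,.23,84.3);go(rk(-.07,-.115),.19,84.3)"
```

```text
[0.56412319 0.02142896]
shift [ 0.5523 -0.508   0.0013] turn [-1.000e-03 -1.000e-03 -1.226e+00] t 0.15
shift [ 0.5758 -0.4995  0.0412] turn [-1.000e-03 -1.000e-03 -1.226e+00] t 0.15
```

```bash
python3 -m jog '[[[0.552,-0.508,0],[0,0,-1.226]],[[0.552,-0.508,0],[0,0,-1.226]],[[0.552,-0.508,0],[0,0,-1.226]],[[0.552,-0.508,0],[0,0,-1.226]],[[0.552,-0.508,0],[0,0,-1.226]]]' 0.6 40; python3 -c "
from h import *
go(rk(-.07,-.09),.23,84.3)"
```

```text
t: 0.65
tool_pos: [0.2899, -0.3953, 0.2309]
tool_rot: [-2.756, -1.508, -0.0]
contact_force: [1.1, 0.5, -0.0]
opening: 0.0513
grip_force: 0.0
shift [0.4988 0.0062 0.0011] turn [-0.   -0.   -0.47] t 0.65
```

```bash
python3 -m jog '[[[0.499,0.006,0],[0,0,-0.47]],[[0.499,0.006,0],[0,0,-0.47]],[[0.499,0.006,0],[0,0,-0.47]],[[0.499,0.006,0],[0,0,-0.47]],[[0.499,0.006,0],[0,0,-0.47]]]'; python3 -c "
from h import *
go(rk(-.07,-.09),.23,84.3)"
```

```text
t: 1.15
tool_pos: [0.4284, -0.1871, 0.2312]
tool_rot: [2.334, 2.102, 0.0]
contact_force: [0.9, 0.2, -0.2]
opening: 0.0512
grip_force: 0.0
shift [0.2216 0.1132 0.0012] turn [ 0.     0.    -0.005] t 1.15
```

```bash
python3 -m jog '[[[0.22,0.113,0],[0,0,0]],[[0.22,0.113,0],[0,0,0]],[[0.22,0.113,0],[0,0,0]],[[0.22,0.113,0],[0,0,0]],[[0.22,0.113,0],[0,0,0]]]';python3 -m jog '[[[0,0,0],[0,0,0]],[[0,0,0],[0,0,0]]]'
cat > w.py <<'E'
import sys,pickle
from h import *
n=sys.argv[1]
o=ctrl.get_obs(); W=optics.get_image('wrist'); pickle.dump((o,W),open(n+'.pkl','wb'))
cv2.imwrite(f'pics/{n}.png',cv2.resize(W['image'],(800,600),interpolation=cv2.INTER_CUBIC)); print(o['tool_pos'],o['tool_rot'],o['t'])
E
python3 w.py w1
```

```text
t: 1.65
tool_pos: [0.5639, 0.0201, 0.231]
tool_rot: [-2.334, -2.103, 0.0]
contact_force: [1.0, -1.2, -0.4]
opening: 0.0513
grip_force: 0.0
t: 1.85
tool_pos: [0.5631, 0.0188, 0.2306]
tool_rot: [-2.332, -2.104, 0.002]
contact_force: [-0.2, -0.2, 0.3]
opening: 0.0516
grip_force: 0.0
[0.56313328 0.01879613 0.23061457] [-2.33199569e+00 -2.10386987e+00  2.04834659e-03] 1.85
```

View pics/w1.png

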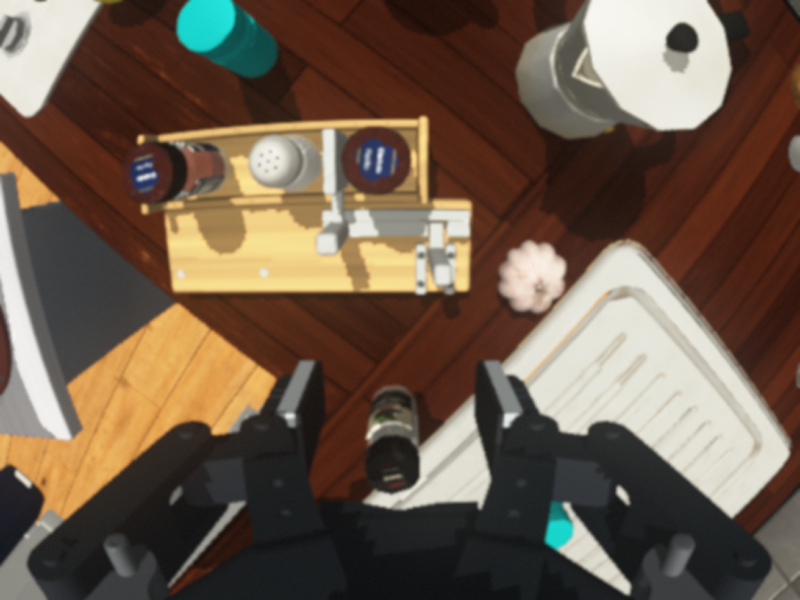

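```bash
cat > c.py <<'E'
from b import *
o,W=pickle.load(open('w1.pkl','rb')); w=lambda u,v:wray(W,o,(u+.5)/1.5625-.5,(v+.5)/1.5625-.5)
def pl(u,v,z):
    c,d=w(u,v); return c+d*(z-c[2])/d[2]
print('---wrist')
A=pl(470,293,.024);B=pl(175,293,.024);print(A,B,np.linalg.norm(A-B),torack(A),torack(B))
C=pl(427,117,.06);E=pl(139,137,.06);print('walls back',torack(C),torack(E),np.degrees(np.arctan2(*(C-E)[:2]*[1,-1])))
for n,a,b,c,z in [('jarcap',(622,177),(357,42),(395,468),.105),('handle',(240,202),(207,210),(328,243),.1),('tab',(305,75),(145,152),(445,284),.095)]:
    p=pl(*c,z); x,r=meet([ray(T,*t(*a)),ray(S,*s(*b)),w(*c)])
    print(n,p,torack(p),'tri',x,np.round(r,4),torack(x))
E
python3 c.py | sed -n '/---/,$p'
```

```text
---wrist
[ 0.6154176  -0.01590603  0.024     ] [0.37000106 0.00957227 0.024     ] 0.24673552245500951 [-0.10207018 -0.14474049] [-0.10102797  0.10199283]
walls back [ 0.03001853 -0.10774145] [0.02963059 0.10276717] 84.42058866843742
jarcap [ 0.54593328 -0.11602399  0.105     ] [-0.20857878 -0.08551554] tri [ 0.54455972 -0.12306989  0.10288063] [0.0025 0.0032 0.0044] [-0.21572608 -0.0848467 ]
handle [0.52276815 0.04743833 0.1       ] [-0.04821516 -0.04627189] tri [0.52537507 0.04667362 0.09933283] [0.0051 0.0028 0.0028] [-0.04871786 -0.04894174]
tab [0.59097278 0.01331323 0.095     ] [-0.07541611 -0.11752147] tri [0.5913408  0.01560768 0.08945883] [0.0026 0.0014 0.0037] [-0.0730965  -0.11766039]
```

```bash
sed -i 's/^O=np.*; YAW/O=np.array([.4835,.0998]); YAW/' h.py; python3 -c "
from h import *
go(rk(-.072,-.115),.062,84.3)"
```

```text
shift [0.0019 0.0281 0.1687] turn [-0.001  0.    -0.005] t 1.9
```

```bash
python3 -m jog '[[[0.002,0.028,0.03],[0,0,-0.005]],[[0.002,0.028,0.075],[0,0,-0.005]],[[0.002,0.028,0.12],[0,0,-0.005]],[[0.002,0.028,0.169],[0,0,-0.005]],[[0.002,0.028,0.169],[0,0,-0.005]]]';python3 -m jog '[[[0,0,0],[0,0,0]],[[0,0,0],[0,0,0]],[[0,0,0],[0,0,0]],[[0,0,0],[0,0,0]],[[0,0,0],[0,0,0]]]' 0 50;python3 w.py w2;  python3 -c "
from h import *
go(rk(-.072,-.115),.062,84.3)"
```

```text
t: 2.4
tool_pos: [0.5842, 0.016, 0.0541]
tool_rot: [-2.323, -2.097, 0.017]
contact_force: [-1.3, 0.3, -1.3]
opening: 0.0512
grip_force: 0.0
t: 2.9
tool_pos: [0.5902, 0.0168, 0.0661]
tool_rot: [-2.328, -2.107, 0.005]
contact_force: [-13.0, 0.0, 9.5]
opening: 0.0114
grip_force: 49.1
[0.59020728 0.01678507 0.06612907] [-2.32768686 -2.1068196   0.00461631] 2.9
shift [0.     0.0006 0.0041] turn [-0.003  0.001 -0.   ] t 2.95
```

View pics/w2.png

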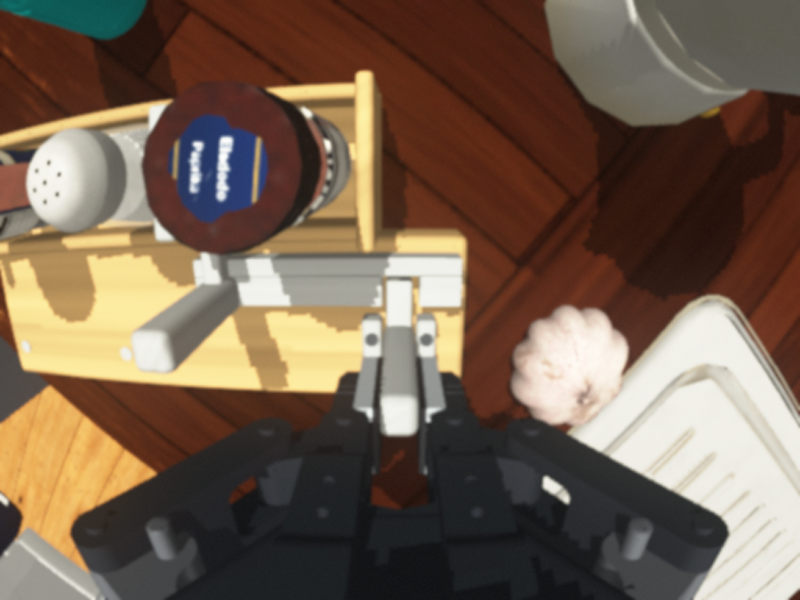

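```bash
python3 -m jog '[[[-0.007,0,0],[0,0,0]],[[-0.014,0,0],[0,0,0]],[[-0.02,0,0],[0,0,0]],[[-0.02,0,0],[0,0,0]],[[-0.02,0,0],[0,0,0]]]';python3 -c "
from h import *
print(torack(ctrl.get_obs()['tool_pos']))"
```

```text
t: 3.45
tool_pos: [0.5883, -0.0017, 0.0661]
tool_rot: [-2.327, -2.105, 0.001]
contact_force: [-12.7, 5.8, 9.6]
opening: 0.0109
grip_force: 49.2
[-0.09064806 -0.11432584]
```

```bash
python3 -m jog '[[[0,0,0],[0,0,0]],[[0,0,0],[0,0,0]],[[0,0,0],[0,0,0]],[[0,0,-0.03],[0,0,0]],[[0,0,-0.07],[0,0,0]]]' 0.6;python3 -m jog '[[[0,0,0],[0,0,0]]]'; python3 -c "
from h import *
go(rk(-.050,-.045),.068,84.3)"
```

```text
t: 3.95
tool_pos: [0.5876, -0.003, 0.1308]
tool_rot: [-2.327, -2.105, 0.005]
contact_force: [0.9, -0.1, 1.0]
opening: 0.051
grip_force: 0.0
t: 4.05
tool_pos: [0.5939, -0.0037, 0.1401]
tool_rot: [2.322, 2.101, 0.013]
contact_force: [0.9, -0.3, 1.3]
opening: 0.0511
grip_force: 0.0
shift [ 0.042  -0.0761  0.0711] turn [ 0.013  0.001 -0.001] t 4.05
```

```bash
python3 -m jog '[[[0.02,-0.038,0],[0,0,0]],[[0.042,-0.076,0],[0,0,0]],[[0.042,-0.076,0],[0,0,0]],[[0.042,-0.076,0],[0,0,0]],[[0.042,-0.076,0],[0,0,0]]]'; python3 w.py w3; python3 -c "
from h import *
go(rk(-.050,-.045),.068,84.3)"
```

```text
t: 4.55
tool_pos: [0.5189, 0.046, 0.1331]
tool_rot: [2.329, 2.106, 0.002]
contact_force: [0.1, 0.1, -0.2]
opening: 0.0514
grip_force: 0.0
[0.51893153 0.04601322 0.1330503 ] [2.32890414e+00 2.10629926e+00 1.84844136e-03] 4.55
shift [0.0002 0.0042 0.065 ] turn [ 0.002  0.    -0.001] t 4.6
```

View pics/w3.png

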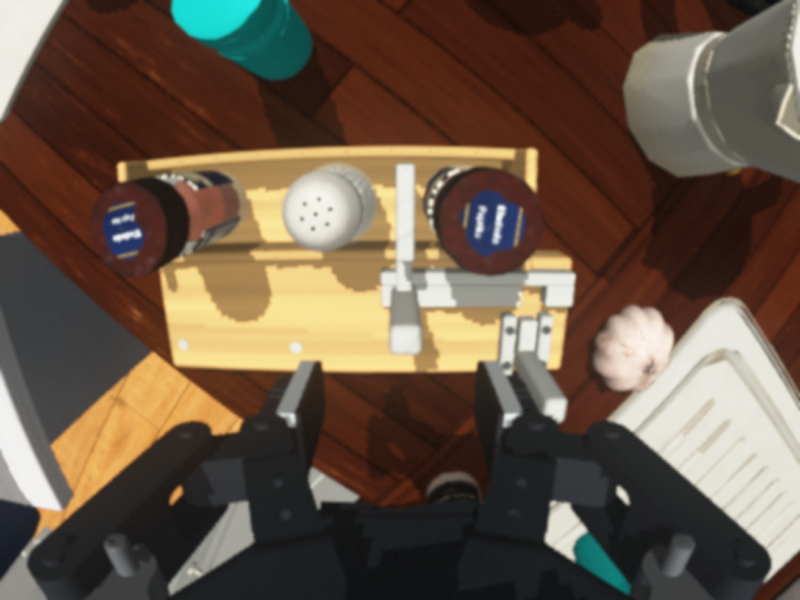

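```bash
python3 -m jog '[[[0,0.003,0.025],[0,0,0]],[[0,0.003,0.045],[0,0,0]],[[0,0.003,0.058],[0,0,0]],[[0,0.003,0.064],[0,0,0]],[[0,0.003,0.064],[0,0,0]]]';python3 -m jog '[[[0,0.003,0],[0,0,0]],[[0,0,0],[0,0,0]],[[0,0,0],[0,0,0]],[[0,0,0],[0,0,0]],[[0,0,0],[0,0,0]]]' 0 50;python3 -c "
from h import *
print(torack(ctrl.get_obs()['tool_pos']))"
```

```text
t: 5.1
tool_pos: [0.5207, 0.0459, 0.0676]
tool_rot: [-2.329, -2.106, 0.002]
contact_force: [-0.4, 0.4, 0.6]
opening: 0.051
grip_force: 0.0
t: 5.6
tool_pos: [0.5215, 0.0461, 0.0694]
tool_rot: [2.329, 2.107, 0.002]
contact_force: [-0.4, -0.1, 5.2]
opening: 0.0132
grip_force: 49.1
[-0.04970847 -0.04308677]
```

```bash
python3 -m jog '[[[0,-0.003,0],[0,0,0]],[[0,-0.008,0],[0,0,0]],[[0,-0.014,0],[0,0,0]],[[0,-0.02,0],[0,0,0]],[[0,-0.025,0],[0,0,0]]]';python3 -m jog '[[[0,-0.006,0],[0,0,0]],[[0,-0.012,0],[0,0,0]],[[0,-0.018,0],[0,0,0]],[[0,-0.023,0],[0,0,0]],[[0,-0.026,0],[0,0,0]]]';python3 -m jog '[[[0,-0.001,0],[0,0,0]],[[0,-0.002,0],[0,0,0]],[[0,-0.002,0],[0,0,0]]]'; python3 -c "
from h import *
print(torack(ctrl.get_obs()['tool_pos']))"
```

```text
t: 6.1
tool_pos: [0.4969, 0.0486, 0.0695]
tool_rot: [2.328, 2.106, 0.004]
contact_force: [3.4, -0.4, 5.7]
opening: 0.0134
grip_force: 49.3
t: 6.6
tool_pos: [0.4716, 0.0511, 0.0696]
tool_rot: [2.327, 2.105, 0.006]
contact_force: [10.8, -0.4, -1.8]
opening: 0.0132
grip_force: 48.6
t: 6.9
tool_pos: [0.4716, 0.0511, 0.0697]
tool_rot: [2.325, 2.102, 0.012]
contact_force: [13.6, -1.3, -3.0]
opening: 0.013
grip_force: 48.9
[-0.04961823  0.00701079]
```

```bash
python3 -m jog '[[[0,0,0],[0,0,0]],[[0,0,0],[0,0,0]],[[0,0,-0.02],[0,0,0]],[[0,0,-0.05],[0,0,0]],[[0,0,-0.1],[0,0,0]]]' 0.5;python3 -m jog '[[[0,0,-0.05],[0,0,0]],[[0,0,-0.05],[0,0,0]]]'; python3 -c "
from h import *
go([.52,-.123],.20,-5.7);print(ctrl.get_obs()['q'])"
```

```text
t: 7.4
tool_pos: [0.4643, 0.0516, 0.1646]
tool_rot: [-2.324, -2.103, 0.011]
contact_force: [0.2, -0.9, 0.7]
opening: 0.0427
grip_force: 0.0
t: 7.6
tool_pos: [0.4714, 0.0513, 0.2262]
tool_rot: [2.323, 2.102, 0.014]
contact_force: [0.5, 0.4, 1.6]
opening: 0.0425
grip_force: 0.0
shift [-0.1687  0.0654  0.0269] turn [ 0.01  -0.011  1.571] t 7.6
[-4.86480085e-02 -3.28174800e-01  1.96534475e+00  4.80113316e-05
  1.49154819e+00  5.10979242e-02]
```

```bash
python3 -m jog '[[[-0.168,0.065,0.02],[0.01,-0.01,1.57]],[[-0.168,0.065,0.02],[0.01,-0.01,1.57]],[[-0.168,0.065,0.02],[0.01,-0.01,1.57]],[[-0.168,0.065,0.02],[0.01,-0.01,1.57]],[[-0.168,0.065,0.02],[0.01,-0.01,1.57]]]' 1;python3 -c "
from h import *
go([.52,-.123],.20,-5.7)"
```

```text
t: 8.1
tool_pos: [0.5151, -0.1252, 0.1959]
tool_rot: [-2.943, -1.092, 0.016]
contact_force: [-0.6, -0.0, 0.3]
opening: 0.0853
grip_force: 0.0
shift [ 0.0051  0.0015 -0.0042] turn [-0.002  0.01   0.81 ] t 8.1
```

```bash
python3 -m jog '[[[0,0,0],[0,0.01,0.81]],[[0,0,0],[0,0.01,0.81]],[[0,0,0],[0,0.01,0.81]],[[0,0,0],[0,0.01,0.81]],[[0,0,0],[0,0.01,0.81]]]' 1;python3 -m jog '[[[0,0,0],[0,0,0.06]],[[0,0,0],[0,0,0.06]],[[0,0,0],[0,0,0.06]]]'; python3 w.py w4
```

```text
t: 8.6
tool_pos: [0.5149, -0.1218, 0.1965]
tool_rot: [-3.139, 0.055, 0.001]
contact_force: [1.1, -0.2, 0.1]
opening: 0.0853
grip_force: 0.0
t: 8.9
tool_pos: [0.5153, -0.122, 0.1972]
tool_rot: [-3.137, 0.138, -0.001]
contact_force: [-0.1, 0.6, 0.5]
opening: 0.0854
grip_force: 0.0
[ 0.51531161 -0.12195613  0.19721862] [-3.13680526e+00  1.37587974e-01 -5.74497227e-04] 8.9
```

View pics/w4.png

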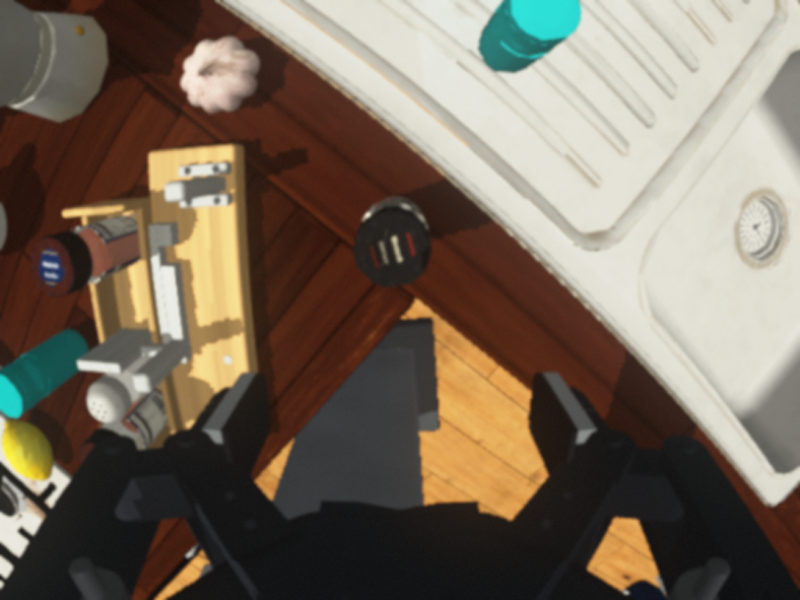

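```bash
cat > d.py <<'E'
from c import *
o1,W1=o,W
o,W=pickle.load(open('w4.pkl','rb'))
print('+++');p=pl(394,247,.105);x,r=meet([ray(T,*t(622,177)),ray(S,*s(357,42)),w(394,247)]);print(p,x,r)
go(p[:2],.19,-5.7)
E
python3 d.py | sed -n '/+++/,$p'
```

```text
+++
[0.56214951 0.04161914 0.105     ] [ 0.53497628 -0.04692072  0.14307129] [np.float64(0.07008061763516882), np.float64(0.03580450860595312), np.float64(0.09801933476144223)]
shift [ 0.0321 -0.1671  0.0078] turn [-0.002 -0.001  0.012] t 8.95
```

```bash
sed -i "s/^from c import \*/import c\nfrom c import */; s/^o,W=.*/c.o,c.W=pickle.load(open('w4.pkl','rb'))/" d.py
python3 d.py | sed -n '/+++/,$p'
```

```text
Traceback (most recent call last):
  File "d.py", line 4, in <module>
    c.o,c.W=pickle.load(open('w4.pkl','rb'))
    ^^^
AttributeError: 'tuple' object has no attribute 'o' and no __dict__ for setting new attributes
```

```bash
sed -i "s/^import c$/import c as cc/; s/^from c import \*/from c import */; s/^c.o,c.W=/cc.o,cc.W=/" d.py
python3 d.py | sed -n '/+++/,$p'
```

```text
+++
[ 0.54440493 -0.12198764  0.105     ] [ 0.54366704 -0.12302642  0.10676877] [np.float64(0.001905441382346014), np.float64(0.0005671807121229144), np.float64(0.0014422733637931198)]
shift [ 0.0288 -0.0025  0.0075] turn [-0.002 -0.001  0.012] t 8.95
```

```bash
python3 -m jog '[[[0.028,-0.002,0.02],[0,0,0.012]],[[0.028,-0.002,0.06],[0,0,0.012]],[[0.028,-0.002,0.1],[0,0,0.012]],[[0.028,-0.002,0.13],[0,0,0.012]],[[0.028,-0.002,0.147],[0,0,0.012]]]' 1;python3 -m jog '[[[0,0,0],[0,0,0]],[[0,0,0],[0,0,0]]]';python3 -m jog '[[[0,0,0],[0,0,0]],[[0,0,0],[0,0,0]],[[0,0,0],[0,0,0]],[[0,0,0],[0,0,0]],[[0,0,0],[0,0,0]]]' 0 40
```

```text
t: 9.45
tool_pos: [0.5421, -0.1217, 0.0475]
tool_rot: [-3.135, 0.157, 0.005]
contact_force: [-0.9, -0.1, 0.6]
opening: 0.0851
grip_force: 0.0
t: 9.65
tool_pos: [0.5445, -0.1226, 0.0516]
tool_rot: [-3.136, 0.158, -0.003]
contact_force: [-0.0, -0.0, 0.4]
opening: 0.0855
grip_force: 0.0
t: 10.15
tool_pos: [0.5453, -0.1226, 0.0527]
tool_rot: [-3.136, 0.159, -0.007]
contact_force: [-0.3, 2.9, 5.4]
opening: 0.04
grip_force: 39.6
```

```bash
python3 -m jog '[[[0,0,-0.03],[0,0,0]],[[0,0,-0.06],[0,0,0]],[[0,0,-0.1],[0,0,0]],[[0,0,-0.14],[0,0,0]],[[0,0,-0.14],[0,0,0]]]';python3 -m jog '[[[0,0,0],[0,0,0]],[[0,0,0],[0,0,0]]]'
cat > e.py <<'E'
import c as cc
from c import *
cc.o,cc.W=pickle.load(open('w3.pkl','rb'))
print('+++')
for n,u,v,z in [('endcap w3',489,220,.105),('blade top(w3)',405,210,.081),('handle',404,338,.1),('end wall r',533,152,.06),('end wall l',122,167,.06)]: print(n,torack(pl(u,v,z)))
print('end top',torack(onplane(T,*t(135,140),.105)),torack(onplane(S,*s(98,212),.105)))
print('slot',rk(0,-.025)); go(rk(0,-.025),.19,-5.7)
E
python3 e.py | sed -n '/+++/,$p'
```

```text
t: 10.65
tool_pos: [0.5474, -0.1242, 0.1985]
tool_rot: [3.135, -0.159, 0.021]
contact_force: [0.7, -1.2, -0.5]
opening: 0.0401
grip_force: 40.4
t: 10.85
tool_pos: [0.5428, -0.1224, 0.1891]
tool_rot: [-3.135, 0.159, 0.002]
contact_force: [-0.9, -0.6, -1.6]
opening: 0.0399
grip_force: 40.4
+++
endcap w3 [ 0.00136062 -0.07414345]
blade top(w3) [ 0.00224532 -0.04305287]
handle [-0.04760132 -0.04247078]
end wall r [ 0.02888879 -0.10363268]
end wall l [0.0284166  0.10300317]
end top [ 0.00144701 -0.07409167] [-0.00344587 -0.07962287]
slot [0.50837704 0.09732352]
shift [-0.0565 -0.2151 -0.0004] turn [-0.002  0.002 -0.002] t 10.85
```

```bash
python3 -m jog '[[[-0.01,-0.04,0],[0,0,0]],[[-0.023,-0.088,0],[0,0,0]],[[-0.036,-0.136,0],[0,0,0]],[[-0.048,-0.184,0],[0,0,0]],[[-0.0565,-0.215,0],[0,0,0]]]';python3 -m jog '[[[0,0,0],[0,0,0]],[[0,0,0],[0,0,0]],[[0,0,0],[0,0,0]]]'; python3 w.py w5; python3 -c "
from h import *
T=optics.get_image('top');a=T['image'][150:285,175:330]; cv2.imwrite('pics/tc5.png',cv2.resize(a,None,fx=4.4,fy=4.4,interpolation=cv2.INTER_CUBIC))
go(rk(0,-.025),.06,-5.7)"
```

```text
t: 11.35
tool_pos: [0.5073, 0.0994, 0.1887]
tool_rot: [-3.136, 0.156, 0.004]
contact_force: [0.2, 0.3, -1.3]
opening: 0.0398
grip_force: 40.7
t: 11.65
tool_pos: [0.5091, 0.0961, 0.1901]
tool_rot: [-3.137, 0.16, 0.0]
contact_force: [-0.3, -0.2, -1.4]
opening: 0.0398
grip_force: 40.7
[0.50907148 0.09607592 0.19009623] [-3.13699592e+00  1.60019328e-01  2.65920227e-04] 11.65
shift [-0.0014 -0.0013  0.1308] turn [-0.001 -0.001 -0.003] t 11.75
```

View pics/w5.png

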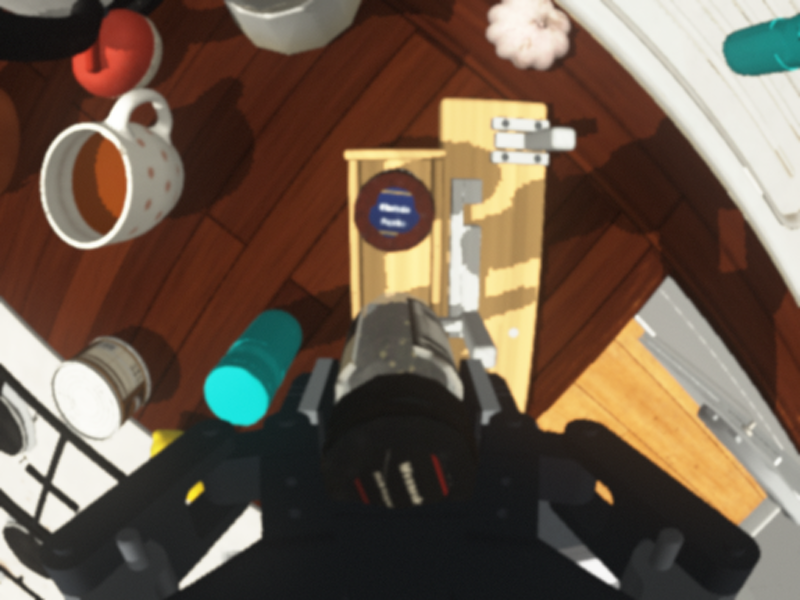

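```bash
sed -i "s/w3.pkl/w5.pkl/; s/^for n.*/for n,u,v,z in [('endcap',394,210,.105),('wall r out corner',345,151,.06),('wall r front',444,151,.06),('plinth r',545,103,.024),('jar bottom front edge',403,298,.137)]: print(n,torack(pl(u,v,z)))/" e.py; python3 e.py | sed -n '/+++/,$p'
```

```text
+++
endcap [ 0.00096565 -0.07465477]
wall r out corner [ 0.02981468 -0.10514922]
wall r front [-0.02764437 -0.10486571]
plinth r [-0.09981093 -0.14162646]
jar bottom front edge [-0.00316877 -0.03923624]
end top [ 0.00144701 -0.07409167] [-0.00344587 -0.07962287]
slot [0.50837704 0.09732352]
shift [-0.0013 -0.0015  0.0008] turn [-0.001 -0.001 -0.003] t 11.75
```

```bash
python3 -m jog '[[[0,-0.002,0.02],[0,0,-0.003]],[[0,-0.002,0.045],[0,0,-0.003]],[[0,-0.002,0.07],[0,0,-0.003]],[[0,-0.002,0.085],[0,0,-0.003]],[[0,-0.002,0.085],[0,0,-0.003]]]';python3 -m jog '[[[0,0,0.01],[0,0,0]],[[0,0,0.02],[0,0,0]],[[0,0,0.03],[0,0,0]],[[0,0,0.037],[0,0,0]],[[0,0,0.037],[0,0,0]]]';python3 -m jog '[[[0,0,0],[0,0,0]],[[0,0,0],[0,0,0]]]'
```

```text
t: 12.25
tool_pos: [0.5081, 0.0981, 0.1037]
tool_rot: [-3.137, 0.156, 0.005]
contact_force: [-1.3, 0.6, -1.9]
opening: 0.0404
grip_force: 40.7
t: 12.75
tool_pos: [0.509, 0.099, 0.0681]
tool_rot: [-3.137, 0.154, 0.001]
contact_force: [-0.1, -0.5, -1.2]
opening: 0.0401
grip_force: 40.7
t: 12.95
tool_pos: [0.5105, 0.099, 0.0701]
tool_rot: [-3.137, 0.154, -0.005]
contact_force: [0.1, -0.5, -1.1]
opening: 0.0401
grip_force: 40.7
```

```bash
python3 -m jog '[[[-0.001,0,0.004],[0,0,0]],[[-0.001,0,0.007],[0,0,0]],[[-0.001,0,0.01],[0,0,0]],[[-0.001,0,0.01],[0,0,0]],[[-0.001,0,0.01],[0,0,0]]]';python3 -m jog '[[[0,0,0.002],[0,0,0]],[[0,0,0.002],[0,0,0]],[[0,0,0.002],[0,0,0]]]'
```

```text
t: 13.45
tool_pos: [0.509, 0.0991, 0.0594]
tool_rot: [-3.137, 0.154, -0.003]
contact_force: [0.1, 0.1, -1.3]
opening: 0.0403
grip_force: 40.9
t: 13.75
tool_pos: [0.5098, 0.0991, 0.0587]
tool_rot: [-3.137, 0.154, -0.005]
contact_force: [-2.0, 0.8, 5.2]
opening: 0.0401
grip_force: 40.5
```

```bash
python3 -m jog '[[[0,0,0],[0,0,0]],[[0,0,0],[0,0,0]],[[0,0,0],[0,0,0]],[[0,0,0],[0,0,0]]]' 0.7; python3 -m jog '[[[0,0,-0.01],[0,0,0]],[[0,0,-0.03],[0,0,0]],[[0,0,-0.06],[0,0,0]],[[0,0,-0.1],[0,0,0]],[[0,0,-0.15],[0,0,0]]]'; python3 -m jog '[[[0.02,0.05,0],[0,0,0]],[[0.02,0.1,0],[0,0,0]],[[0.02,0.12,0],[0,0,0]],[[0.02,0.12,0],[0,0,0]],[[0.02,0.12,0],[0,0,0]]]';python3 w.py w6; python3 -c "
from h import *
T=optics.get_image('top');S=optics.get_image('scene')
a=cv2.resize(T['image'][150:285,175:310],(400,400));b=cv2.resize(S['image'][155:300,195:340],(400,400)); cv2.imwrite('pics/f6.png',np.hstack([a,b]))"
```

```text
t: 14.15
tool_pos: [0.5089, 0.0991, 0.0572]
tool_rot: [-3.137, 0.154, -0.003]
contact_force: [-0.1, -0.2, 0.0]
opening: 0.0601
grip_force: 0.0
t: 14.65
tool_pos: [0.5073, 0.0988, 0.2077]
tool_rot: [-3.137, 0.154, 0.002]
contact_force: [0.6, 1.0, -0.3]
opening: 0.0598
grip_force: 0.0
t: 15.15
tool_pos: [0.517, -0.0225, 0.2079]
tool_rot: [-3.136, 0.156, -0.004]
contact_force: [-0.6, 0.5, -0.6]
opening: 0.0594
grip_force: 0.0
[ 0.51695113 -0.02251201  0.20794376] [-3.13605596  0.15569713 -0.00443078] 15.15
```

View pics/f6.png

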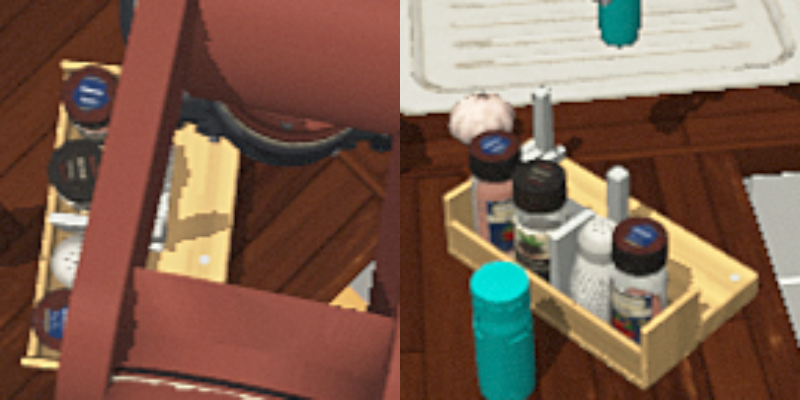

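View pics/w6.png

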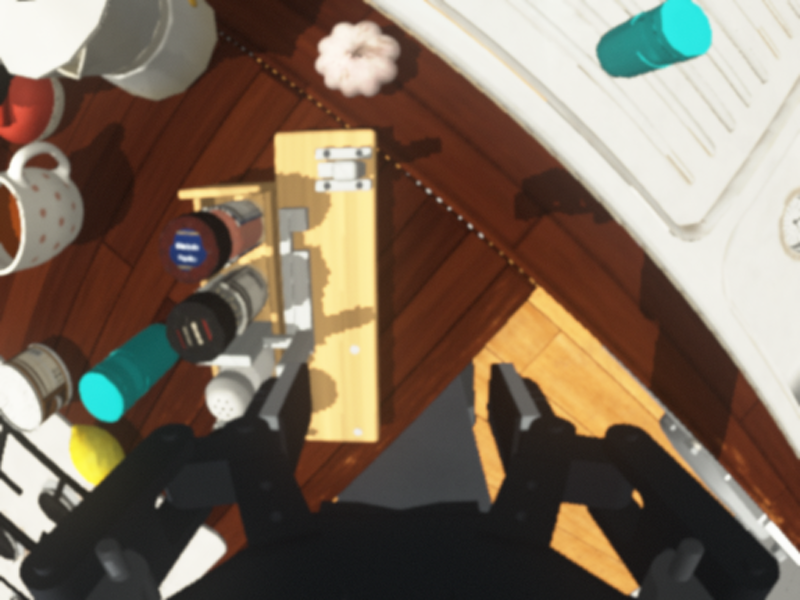

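The loose jar stands between the end jar and the blade, its dark cap at about (195,325) in the wrist view. Everything in the row is upright, the divider is at the left, and the arm is clear.

```bash
python3 -m jog '[[[0,0,0],[0,0,0]],[[0,0,0],[0,0,0]],[[0,0,0],[0,0,0]]]' >/dev/null; python3 -c "
from station import job; print(job.finish_job())"
```

```text
the job is handed in; nothing more can be done
None
```

I pulled the catch out, slid the divider to its left stop and set the loose jar upright in the freed space. I then handed the job in at about 15 s. The last pictures show the row upright and the garlic apparently where it was; the judge's verdict was not shown.

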